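# Set up the polariscope for a stress check

## Robot

A 6-joint arm with a two-finger parallel gripper is mounted at the origin on the work surface. World frame = base frame: x ahead of the robot, y to its left, z up, the work surface at z = 0. Lengths are in mm, angles in degrees, forces in N, time in s.
With the tool pointing down it reaches from about 300 to 850 mm from the base axis. Payload 4.2 kg.
Tool frame: the origin (TCP) lies midway between the tips of the shut fingers; the grasp point (between the pads) lies 19 mm behind it; z points along the fingers, y is the line along which they close (so a half turn about z gives the same grasp; the last joint's range is limited). The gripper opens to 91 mm and grips with 3 to 60 N. Pads are 32 mm wide; open, the fingers measure 118 mm over their backs; the gripper's body (76 mm by 178 mm) begins 60 mm behind the grasp point.
Start: joints at [64.802, 18.312, 89.639, -0, 72.044, -1.146], TCP at [234.361, 525.089, 213.976] pointing down, gripper open.
Joint ranges: [-177.97, 177.97], [-48.28, 115.42], [12.27, 149.76], [-77.06, 257.06], [2.81, 150.46], [-146.56, 146.56]. Speed limits (degrees/s): [147.25, 147.25, 180, 180, 180, 180].

## Interface

Orientations are given as [roll, pitch, yaw] about the fixed x, y, z axes, in that order (R = Rz(yaw) Ry(pitch) Rx(roll)).
In Python, from workcell import env gives the robot as it stands.
- The arm moves only by the shell command python3 -m jog 'ROWS' [FORCE]. ROWS is a JSON object of lists of equal length, an entry for each row: "jaw": the finger opening in mm, from 0 to 91.2; "slide": the shift along the tool's x, y, z in units of 30 mm (1.0 is 30 mm), a list of three; "spin": the turn about the tool's z in units of 8 degrees (1.0 is 8 degrees). In form: {"jaw": [jaw, ...], "slide": [[dx, dy, dz], ...], "spin": [spin, ...]}. A call has 1 to 10 rows; each row shifts and turns the commanded pose from where the row before left it, along the tool's axes as they then stand; what a row does not reach is not made up. A row lasts 1/10 s, in which the tool goes at most 50 mm and 8.59 degrees, less where a joint would pass 70% of its speed; a pose out of reach is approached as far as the arm can. A call is refused whole if a number of a shift passes 1 or a number of a turn 1, either way. A call with a gripper value outside its range is refused whole. The fingers move at their own pace and stop on an object; FORCE is the grip in N (left out, the last holds). Time passes only in rows, so rows that do not move let the fingers close. It gives the time, the measured TCP pose, the force, the opening and the grip force at its end, in the units of the state.
- env.state(): the state, without advancing time (a new reading comes with each control period).
- env.grab_frame(name): name is "scene" or "side" or "wrist"; returns the picture (384x512x3 uint8, red, green, blue); there is no depth.
- env.camera_model(name): a dict with "fx", "fy", "cx", "cy" (pixels), "camera_from_world" (4x4, takes a point from world to camera coordinates). Camera axes: x right, y up, looking along -z (the intrinsics and any distortion apply to the point x, -y, -z); pixel columns grow to the right and rows downward; lengths in mm; the calibration is good to about 2 mm. A picture is of the moment at which its call begins: read the wrist's pose just before it. camera_model takes no time and is no camera call; for the wrist camera it gives the pose at the moment of the call.
- env.job_done(): hands the job in; it is judged then, once.
The state is a dict: "time_s": time; "qpos": joint angles; "qvel": joint speeds; "effort": joint torques, N m; "ee_pos": TCP position; "ee_rot": TCP orientation; "force": force on the tool from outside, world axes, zero at the start; "torque": the same for the moment, N m; "gripper_width": finger opening in mm; "gripper_force": force on a finger pad.
Only numpy, scipy, OpenCV 4.12 (cv2) and the standard library are available. Lean on these libraries where they do the work, as an engineer would, in place of code of your own. Each camera call takes 0.05 s, during which the arm holds its last target. There are 200 camera calls.

## Task

Set up the polariscope on the bench to check the clear moulding for stress: in a straight line out from the middle of the lamp's window stand the square polariser, then the low specimen table, then the round analyser, 80 mm from the window to the first and 80 mm from centre to centre after that, both filters facing squarely along the beam. Stand the clear moulding upright on the middle of the specimen table with its broad face square to the beam. Leave the loupe, the bottle and the wipe box where they are.

Things in the scene. Friction and masses are not known exactly. Their poses are not given: they have to be found in the camera images.
- lamp: Lamp house, black box at the left, bolted down, with a pale 68 mm square window (middle 62 mm up). Origin: on the bench straight below the middle of the window's face. x: level, out of the window along the beam; z up. The box reaches 200 mm back from the window (-x), is 130 mm wide, 116 mm high (127 at the vent near its back); a knob juts 16 mm from its -y side. Place and direction vary.
- polariser: Loose square filter stand, black: upright frame 64 x 64 mm, 10 mm thick, from 23 to 87 mm above the bench, on a rectangular foot 46 (x) x 66 (y) x 11 mm. About 0.28 kg. Origin: centre of the foot's underside. x: normal to the film (faces alike, either way round is right); y: along the frame's width; z up. Can be pinched from above across the 10 mm.
- analyser: Loose round filter stand, black: upright disc mount 66 mm across, 13 mm thick with pale divided rings, top 88 mm above the bench, on a round foot 64 mm across, 11 mm high. A thin lever juts level to 48 mm from the middle at +y. About 0.32 kg. Origin: centre of the foot's underside. x: normal to the filter (either way round is right); z up. Can be pinched from above across the 13 mm.
- specimen_table: Loose low round stage: flat dark top 54 mm across, 8 mm thick, upper face 30 mm above the bench, on a 24 mm steel stem and a round black foot 50 mm across, 10 mm high. About 0.24 kg. Origin: centre of the foot's underside; z up. Can be gripped from above across the 54 mm top.
- specimen: Loose clear plastic moulding: block 24 mm thick (x; 27 at the base), 40 mm wide (y; 42 at the base), 42 mm high, with two upright spigots (10 mm across, 10 mm tall, 22 mm apart along y) on top. About 55 g. Origin: centre of its underside. x: normal to its broad faces (either way round is right); z up.
- loupe: Bystander, not to be disturbed: a small black waisted magnifier standing on the bench, 37 mm in diameter, 40 mm high. Origin: centre of its underside.
- bottle: Bystander, not to be disturbed: a small closed white bottle standing on the bench, 42 mm in diameter, 85 mm high. Origin: centre of its underside.
- wipe_box: Bystander, not to be disturbed: a white wipe dispenser box 90 mm (x) x 125 mm (y) x 55 mm high. Origin: centre of its underside.
There are look-alikes about, which are no part of the job. What is meant by the specimen_table is not pink, purple or yellow, and is the larger of those in its own colour.

How it is judged (in metres and radians):
At the end, for the whole second after the job is handed in: Along the beam from the window: polariser, table, analyser upright at 80, 160, 240 mm (+-15), within 12 mm of the beam line; moulding upright on the table, within 10 mm of its centre; filters and moulding square to the beam within 0.2 rad; all released, at rest; bystanders within 20 mm (x of polariser in the frame of lamp between 0.065 and 0.095 m and y of polariser in the frame of lamp between -0.012 and 0.012 m and angle between each of polariser, specimen_table, analyser, specimen's own z axis and vertical below 0.08 rad and height (world z) of each of polariser, specimen_table, analyser below 0.005 m and linear speed of each of polariser, specimen_table, analyser, specimen below 0.01 m/s and x of specimen_table in the frame of lamp between 0.145 and 0.175 m and y of specimen_table in the frame of lamp between -0.012 and 0.012 m and x of analyser in the frame of lamp between 0.225 and 0.255 m and y of analyser in the frame of lamp between -0.012 and 0.012 m and angle between the x axis of each of polariser, analyser, specimen and the x axis of lamp, either way round below 0.2 rad and horizontal distance between specimen and specimen_table below 0.01 m and z of specimen in the frame of specimen_table between 0.026 and 0.034 m); the robot touches nothing.
It fails at once if the loupe is pushed more than 20 mm from its place (distance of loupe from where it was at the start of the episode above 0.02 m).
It fails at once if the bottle is pushed more than 20 mm from its place (distance of bottle from where it was at the start of the episode above 0.02 m).
It fails at once if the wipe box is pushed more than 20 mm from its place (distance of wipe_box from where it was at the start of the episode above 0.02 m).
It also fails if it takes over 115 s, if anything falls off the work surface, if the arm or the gripper's body presses on something with over 40 N, if the wrist force passes 120 N, or if a joint passes its speed limit or range.

## Working session

There is one attempt and no reset: what is moved stays moved. The work goes in short steps, Python scripts to look and compute and a shell command to move; the robot and the scene stay as the last step left them, time stands still between calls to the robot, and variables do not carry over. Pictures are saved under pics/ and viewed, at most 15 in all, crops included, and the job is handed in when it is done.

```bash
ls; mkdir -p pics
python3 - <<'E'
from workcell import env
import cv2,numpy as np
s=env.state();print(s)
for n in("scene","side","wrist"):
    m=env.camera_model(n);print(n,{k:(np.round(v,3).tolist()) for k,v in m.items()})
    cv2.imwrite(f"pics/{n}0.png",cv2.cvtColor(env.grab_frame(n),cv2.COLOR_RGB2BGR))
E
```

```text
pics
{'time_s': 0.0, 'qpos': array([ 6.48032200e+01,  1.83504922e+01,  8.97066055e+01, -1.19394724e-03,
        7.20425973e+01, -1.14545888e+00]), 'qvel': array([-0.04445297, -0.04632305,  0.03441164,  0.10033326,  0.04510396,
        0.07934759]), 'effort': array([-1.25093498e-03, -4.12447500e+01, -2.31979322e+01,  7.25014508e-02,
        4.53796692e-02, -1.47475971e-04]), 'ee_pos': array([234.13124668, 524.6237098 , 213.13043833]), 'ee_rot': array([-1.79900302e+02, -8.58054639e-04,  1.55949047e+02]), 'force': array([ 0.26583655, -0.79226885, -0.83766382]), 'torque': array([-0.02045872,  0.04247279, -0.04070875]), 'gripper_force': 0.0, 'gripper_width': 91.21117726037191}
scene {'fx': 386.135, 'fy': 386.135, 'cx': 258.498, 'cy': 186.412, 'camera_from_world': [[-0.091, 0.996, -0.005, 24.548], [-0.708, -0.061, 0.703, 402.784], [0.7, 0.067, 0.711, -1681.615], [0.0, 0.0, 0.0, 1.0]]}
side {'fx': 395.723, 'fy': 395.723, 'cx': 257.263, 'cy': 184.99, 'camera_from_world': [[0.93, -0.367, -0.009, -577.59], [0.22, 0.537, 0.815, -195.343], [-0.295, -0.76, 0.58, -767.13], [0.0, 0.0, 0.0, 1.0]]}
wrist {'fx': 295.065, 'fy': 295.065, 'cx': 254.916, 'cy': 190.079, 'camera_from_world': [[0.407, 0.913, -0.003, -573.403], [-0.886, 0.394, -0.244, 29.207], [-0.222, 0.102, 0.97, -390.983], [0.0, 0.0, 0.0, 1.0]]}
```

View pics/scene0.png

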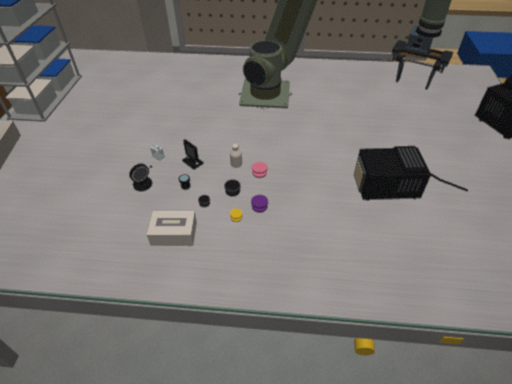

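View pics/side0.png

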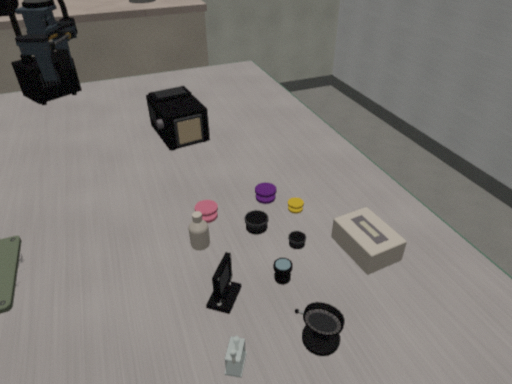

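Candidates in the scene view: the table could be dark (232,187), smaller dark (204,200), pink (259,170), purple (259,203) or yellow (236,215). The loupe, with its glass top, is at (184,181). I choose the larger dark one at (232,187). Next I'll write the helpers and get rough positions.

```bash
cat > h.py <<'E'
from workcell import env
import cv2,numpy as np
from scipy.spatial.transform import Rotation as R
def ray(m,u,v):
    T=np.array(m["camera_from_world"]);Rm=T[:3,:3];c=-Rm.T@T[:3,3]
    d=Rm.T@np.array([(u-m["cx"])/m["fx"],-(v-m["cy"])/m["fy"],-1.]);return c,d
def plane(m,u,v,z):
    c,d=ray(m,u,v);return c+d*(z-c[2])/d[2]
def proj(m,p):
    q=np.array(m["camera_from_world"])@np.append(p,1.);return np.array([m["cx"]+m["fx"]*q[0]/-q[2],m["cy"]-m["fy"]*q[1]/-q[2]])
def two(m1,p1,m2,p2):
    c1,d1=ray(m1,*p1);c2,d2=ray(m2,*p2);t=np.linalg.lstsq(np.c_[d1,-d2],c2-c1,rcond=None)[0]
    a,b=c1+d1*t[0],c2+d2*t[1];return (a+b)/2,np.linalg.norm(a-b)
def grab(n,f):
    m=env.camera_model(n);im=env.grab_frame(n)[:,:,::-1].copy();cv2.imwrite(f"pics/{f}.png",im);np.save(f"pics/{f}.npy",m,allow_pickle=True);return m,im
def load(f): return np.load(f"pics/{f}.npy",allow_pickle=True).item(),cv2.imread(f"pics/{f}.png")
def to(x,y,z,yaw=None):
    """tool-axis units to get the TCP to x,y,z and the finger line (tool y) to world angle yaw"""
    s=env.state();Rm=R.from_euler('xyz',s["ee_rot"],degrees=True).as_matrix()
    d=Rm.T@(np.array([x,y,z])-s["ee_pos"])
    print("pos",np.round(s["ee_pos"],1),"t",round(s["time_s"],2),"slide total",np.round(d/30,2),end=" ")
    if yaw is not None:
        a=np.degrees(np.arctan2(Rm[1,1],Rm[0,1]));e=(a-yaw+90)%180-90  # +spin about tool z (down) lowers world angle
        print("ang",round(a,1),"spin",round(e/8,2),"q6",round(s["qpos"][5],1))
    else: print()
E
python3 - <<'E'
from h import *
m=env.camera_model("scene");w=env.camera_model("side")
P=dict(lampwinbot=((358,191),0,(0,0)),)
for n,a,b in [("table",(232,184),(257,216)),("small",(204,198),(297,236)),("pink",(259,167),(207,207)),("purple",(259,200),(266,189)),("yellow",(236,212),(296,203)),("loupe",(184,178),(283,265)),("bottletop",(236,147),(197,215)),("polfoot",(193,162),(224,295)),("anafoot",(142,184),(321,338)),("spec",(158,153),(236,345)),("box",(173,218),(369,227))]:
    p,e=two(m,a,w,b);print(n,p.round(),round(e,1))
a=cv2.imread("pics/scene0.png")[130:250,120:320];b=cv2.imread("pics/side0.png")[70:384,130:420]
cv2.imwrite("pics/c1.png",cv2.resize(a,None,fx=4,fy=4,interpolation=2))
cv2.imwrite("pics/c2.png",cv2.resize(b,None,fx=1.9,fy=1.9,interpolation=2))
E
```

```text
table [597. -57.  33.] 3.2
small [ 656. -139.   22.] 3.6
pink [504.  22.  28.] 3.1
purple [656.  35.  29.] 4.5
yellow [705. -32.  20.] 6.5
loupe [ 587. -216.   38.] 3.2
bottletop [465. -59.  78.] 1.8
polfoot [ 469. -215.    3.] 1.1
anafoot [ 593. -362.    3.] 1.6
spec [ 454. -338.   26.] 6.0
box [ 780. -204.   62.] 11.4
```

View pics/c1.png

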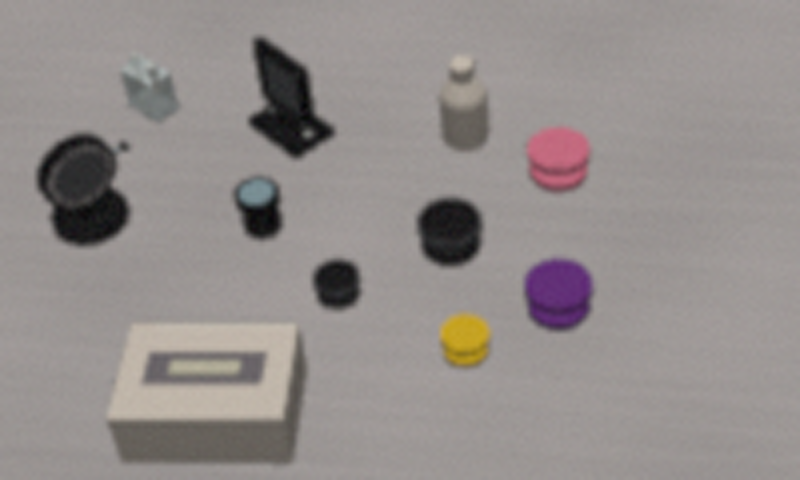

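View pics/c2.png

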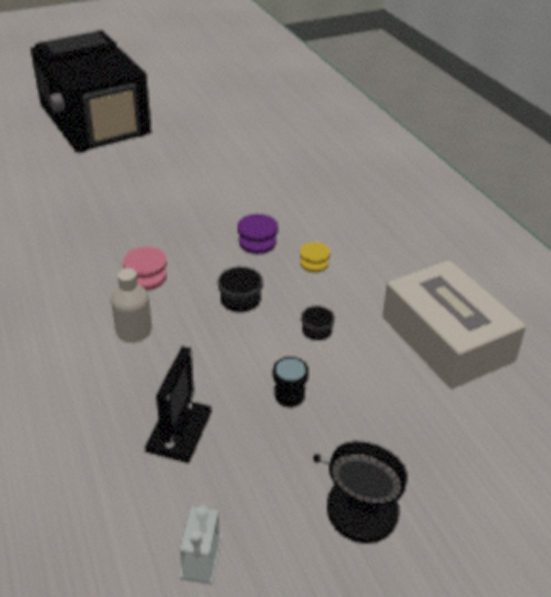

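The crops confirm two dark stages. The one at scene (232,187) is clearly larger than the one at (204,200), so it is the table. The loupe, bottle and box are at (184,181), (236,155) and (173,228). Next is a rough lamp pose from the side view and the first viewing position.

Run:
```python
from h import *
w=env.camera_model("side")
tl,tr,br,bl=[plane(w,*p,z) for p,z in (((176.3,120.5),96),((200,116.3),96),((202.6,139.5),28),((178.4,144.7),28))]
print(tl.round(),tr.round(),br.round(),bl.round())
to(550,120,330,0)
m=env.camera_model("wrist");T=np.array(m["camera_from_world"]);s=env.state();Rm=R.from_euler('xyz',s["ee_rot"],degrees=True).as_matrix()
print("cam in tool",(Rm.T@(-T[:3,:3].T@T[:3,3]-s["ee_pos"])).round(), "axis in tool",(Rm.T@-T[2,:3]).round(2))
```

```text
[512. 352.  96.] [582. 352.  96.] [579. 337.  28.] [506. 333.  28.]
pos [234.2 524.7 213.3] t 0.15 slide total [-15.11  -8.03  -3.88] ang 65.9 spin 8.24 q6 -1.1
cam in tool [  67.   -0. -171.] axis in tool [-0.24 -0.    0.97]
```

```bash
python3 -m jog '{"jaw":[91,91,91,91,91,91,91,91,91,91],"slide":[[-0.7,-0.4,-0.4],[-0.7,-0.4,-0.4],[-0.7,-0.4,-0.4],[-0.7,-0.4,-0.4],[-0.7,-0.4,-0.4],[-0.7,-0.4,-0.4],[-0.7,-0.4,-0.4],[-0.7,-0.4,-0.4],[-0.7,-0.4,-0.4],[-0.7,-0.4,-0.3]],"spin":[0,0,0,0,0,0,0,0,0,0]}'
python3 -m jog '{"jaw":[91,91,91,91,91,91,91,91,91,91],"slide":[[-0.8,-0.4,0],[-0.8,-0.4,0],[-0.8,-0.4,0],[-0.8,-0.4,0],[-0.8,-0.4,0],[-0.8,-0.4,0],[-0.8,-0.4,0],[-0.8,-0.4,0],[-0.8,-0.4,0],[-0.8,-0.4,0]],"spin":[0,0,0,0,0,0,0,0,0,0]}'
python3 -m jog '{"jaw":[91,91,91,91,91,91,91,91,91,91],"slide":[[0,0,0],[0,0,0],[0,0,0],[0,0,0],[0,0,0],[0,0,0],[0,0,0],[0,0,0],[0,0,0],[0,0,0]],"spin":[0.8,0.8,0.8,0.8,0.8,0.8,0.8,0.8,0.9,0.9]}'
python3 - <<'E'
from h import *
to(550,120,330,0)
m,im=grab("wrist","w1")
E
```

```text
time_s: 1.15
ee_pos: [377.7, 329.1, 331.5]
ee_rot: [180.0, 0.0, 156.0]
force: [0.0, 0.8, -0.9]
gripper_width: 91.1
gripper_force: 0.0
time_s: 2.15
ee_pos: [547.9, 121.5, 330.6]
ee_rot: [-180.0, -0.0, 155.9]
force: [0.0, 0.8, 0.2]
gripper_width: 91.0
gripper_force: 0.0
time_s: 3.15
ee_pos: [547.3, 122.5, 330.5]
ee_rot: [-180.0, 0.0, 90.0]
force: [0.6, 0.2, 0.1]
gripper_width: 90.7
gripper_force: 0.0
pos [547.3 122.5 330.5] t 3.15 slide total [-0.08  0.09  0.02] ang 0.0 spin 0.01 q6 11.4
```

View pics/w1.png

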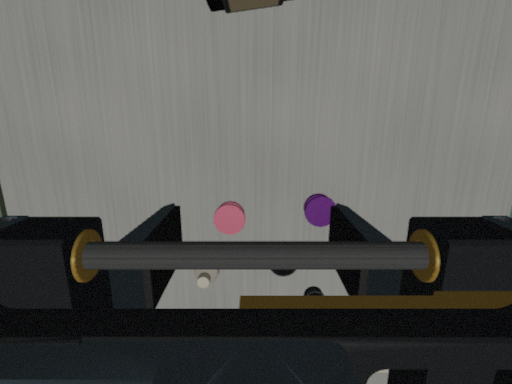

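```bash
python3 -m jog '{"jaw":[91,91,91],"slide":[[0.9,0,0],[0.9,0,0],[0.9,0,0]],"spin":[0,0,0]}'
python3 -c "
from h import *
grab('wrist','w2')"
python3 -m jog '{"jaw":[91,91,91,91,91,91,91,91,91,91],"slide":[[-1,0,0],[-1,0,0],[-1,0,0],[-1,0,0],[-1,0,0],[-1,0,0],[-1,0,0],[-1,0,0],[-1,0,0],[-1,0,0]],"spin":[0,0,0,0,0,0,0,0,0,0]}'
python3 -m jog '{"jaw":[91,91,91,91,91,91,91],"slide":[[-1,0,0],[-1,0,0],[-1,0,0],[-1,0,0],[-1,0,0],[-0.8,0,0],[0,0,0]],"spin":[0,0,0,0,0,0,0]}'
python3 - <<'E'
from h import *
m,im=grab("wrist","w3")
a=load("w2")[1]
cv2.imwrite("pics/c3.png",np.vstack([cv2.resize(a[:150,150:406],None,fx=2,fy=2,interpolation=2)[:, :],im[:290]]))
E
```

```text
time_s: 3.5
ee_pos: [546.8, 204.2, 330.7]
ee_rot: [-180.0, 0.0, 90.4]
force: [0.1, -0.7, -0.6]
gripper_width: 90.6
gripper_force: 0.0
time_s: 4.55
ee_pos: [548.5, -97.8, 330.7]
ee_rot: [-180.0, -0.0, 90.5]
force: [1.0, -0.9, 0.2]
gripper_width: 91.2
gripper_force: 0.0
time_s: 5.25
ee_pos: [549.4, -273.3, 329.9]
ee_rot: [-179.9, 0.0, 90.3]
force: [0.9, 0.3, -0.7]
gripper_width: 91.5
gripper_force: 0.0
```

View pics/c3.png

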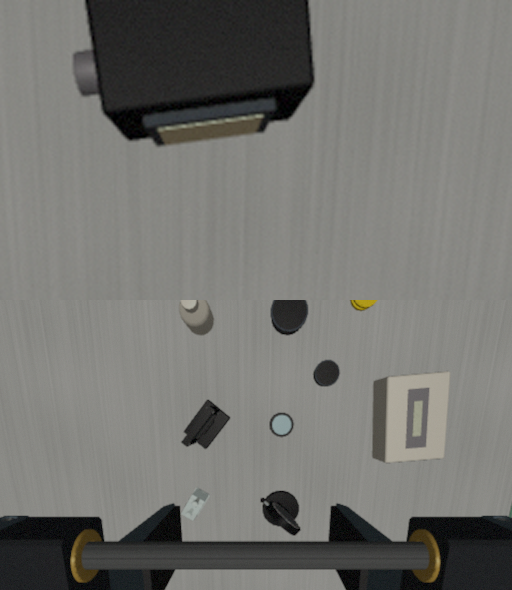

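The top half shows the lamp with its window edge running from about (158,143) to (265,128) in the doubled crop, tilted about 8°. The lower half is w3: table (289,13), polariser (206,125), loupe (281,125), specimen (196,205) and analyser (281,210), all offset by 300 rows in the montage.

Run:
```python
from h import *
m,im=load("w2")
hsv=cv2.cvtColor(im,cv2.COLOR_BGR2HSV)
mask=((hsv[...,1]>55)&(hsv[...,2]>70)).astype(np.uint8);mask[85:]=0;mask[:,:200]=0;mask[:,320:]=0
c=max(cv2.findContours(mask,0,2)[0],key=cv2.contourArea)
q=cv2.approxPolyDP(c,4,True)[:,0];print("win",q.tolist(),cv2.contourArea(c))
bot=[(x,np.where(mask[:,x])[0].max()+.5) for x in range(235,280) if mask[:,x].any()]
P=np.array([plane(m,u,v,28)[:2] for u,v in bot]);k=np.polyfit(P[:,0],P[:,1],1);print("bottom edge ang",np.degrees(np.arctan(k[0])),P[[0,-1]].round(1))
# top front edge of black box
g=im.max(2);blk=(g<60).astype(np.uint8);blk[90:]=0
for v in (20,30,40,50,55,60,64,68):
    xs=np.where(blk[v,190:320])[0]+190;print(v,xs.min(),xs.max())
for u,v in ((203,54),(305.5,40)):print("top",plane(m,u,v,116).round(1))
m,im=load("w3");g=im.max(2)
print("black blobs")
mask=(g<75).astype(np.uint8);mask[205:,:180]=0;mask[235:]=0;mask[205:,325:]=0
for c in cv2.findContours(mask,0,2)[0]:
    if cv2.contourArea(c)>60:
        r=cv2.minAreaRect(c);print(cv2.boundingRect(c),[np.round(x,1) for x in r])
b,r=im[...,0].astype(int),im[...,2].astype(int)
mask=((b-r>3)).astype(np.uint8);mask[:170]=0;mask[225:]=0;mask[:,:170]=0;mask[:,230:]=0
mask=cv2.morphologyEx(mask,cv2.MORPH_OPEN,np.ones((2,2)))
for c in cv2.findContours(mask,0,2)[0]:
    if cv2.contourArea(c)>40:print("spec",[np.round(x,1) for x in cv2.minAreaRect(c)])
cv2.imwrite("pics/c4.png",cv2.resize(im[85:235,150:350],None,fx=4,fy=4,interpolation=2))
```

```text
win [[280, 59], [230, 67], [236, 71], [273, 66]] 267.0
bottom edge ang 8.527571923690793 [[516.  335.6]
 [581.8 350.1]]
20 196 304
30 197 305
40 199 306
50 201 300
55 202 296
60 206 285
64 209 281
68 213 229
top [483.3 343.3 116. ]
top [606.4 359.7 116. ]
black blobs
(261, 191, 39, 44) [array([279.9, 212.8]), array([43.8, 36.8]), np.float64(87.4)]
(270, 113, 23, 24) [array([281. , 124.5]), array([23., 22.]), np.float64(90.0)]
(182, 100, 48, 48) [array([203.8, 127.6]), array([28.8, 50. ]), np.float64(36.9)]
(314, 60, 25, 26) [array([325.8,  73.3]), array([22.6, 26.2]), np.float64(45.0)]
(271, 0, 37, 35) [array([289.,  17.]), array([34., 36.]), np.float64(90.0)]
```

View pics/c4.png

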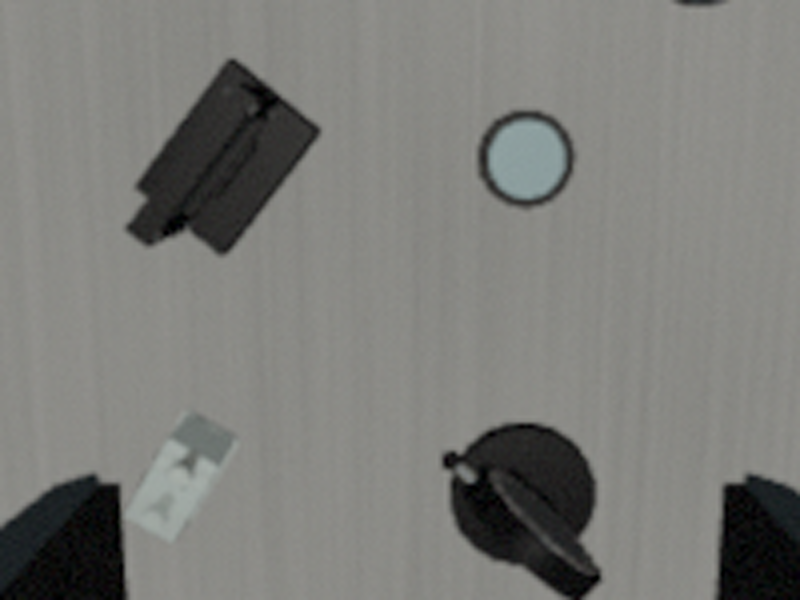

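The crop confirms the foot corners of the polariser, the analyser's foot circle and lever tip, and the specimen's axis. I'll cast them to world coordinates.

Run:
```python
from h import *
m,_=load("w2")
a=[plane(m,*p,z)[:2].round(1) for p,z in (((230,67),96),((280,59),96),((236,71.5),28),((273.5,66.5),28))];print("win",a)
m,_=load("w3")
f=lambda p,z:plane(m,150+p[0]/4,85+p[1]/4,z)[:2]
ang=lambda d:np.degrees(np.arctan2(d[1],d[0]))
C=[f(p,11) for p in ((233,60),(320,130),(225,255),(137,188))]
print("pol",np.mean(C,0).round(1),"y-axis ang",ang(C[0]-C[3]),ang(C[1]-C[2]),"x",ang(C[1]-C[0]),[np.linalg.norm(C[i]-C[(i+1)%4]).round() for i in range(4)])
o=f((524,493),11);l=f((450,460),55);print("ana",o.round(1),"lever",(l-o).round(1),ang(l-o),"edge",ang(f((600,578),60)-f((500,470),60)))
s=f((175,484),42);print("spec",s.round(1),"y",ang(f((214,424),42)-f((147,527),42)), ang(f((185,463),52)-f((165,505),52)))
print("table",plane(m,289.5,13,30).round(1),"w",[plane(m,u,13,30)[0].round(1) for u in (271,308)], "loupe",plane(m,281.3,124.8,40).round(1))
to(597,-57,150,8.2)
```

```text
win [array([514.1, 331.8]), array([578.1, 341.9]), array([517.5, 335.6]), array([573.8, 343.1])]
pol [ 471.4 -221. ] y-axis ang 50.85017663471796 51.508175901019285 x -38.156747387082035 [np.float64(43.0), np.float64(64.0), np.float64(44.0), np.float64(65.0)]
ana [ 595.2 -362.3] lever [-33.5  27.5] 140.59929276612044 edge -47.55793672393123
spec [ 450.1 -349.4] y 56.35772406071851 63.43902644562865
table [597.7 -63.6  30. ] w [np.float64(571.3), np.float64(624.2)] loupe [ 589.4 -219.4   40. ]
pos [ 549.5 -271.5  330.1] t 5.3 slide total [7.13 1.63 6.01] ang 0.3 spin -0.99 q6 -27.7
```

```bash
python3 -m jog '{"jaw":[91,91,91,91,91,91,91,91,91,91],"slide":[[1,0.2,0.6],[1,0.2,0.6],[1,0.2,0.6],[1,0.2,0.6],[1,0.2,0.6],[1,0.2,0.6],[1,0.3,0.6],[0,0,0.6],[0,0,0.6],[0,0,0]],"spin":[0,0,0,0,0,0,0,0,0,-1]}'
python3 - <<'E'
from h import *
to(597.5,-61.5,11,8.2)
E
```

```text
time_s: 6.3
ee_pos: [591.4, -58.1, 166.3]
ee_rot: [-179.7, -0.1, 98.7]
force: [0.3, 0.1, 0.0]
gripper_width: 91.0
gripper_force: 0.0
pos [591.4 -58.1 166.3] t 6.3 slide total [-0.15  0.21  5.17] ang 8.7 spin 0.07 q6 -15.5
```

```bash
python3 -m jog '{"jaw":[91,91,91,91,91,91,91,91,91],"slide":[[-0.15,0.2,0.6],[0,0,0.8],[0,0,0.8],[0,0,0.8],[0,0,0.7],[0,0,0.6],[0,0,0.5],[0,0,0.35],[0,0,0]],"spin":[0,0,0,0,0,0,0,0,0]}'
python3 -m jog '{"jaw":[40,40,40,40,40,40,40,40,40,40],"slide":[[0,0,0],[0,0,0],[0,0,0],[0,0,0],[0,0,0],[0,0,0],[0,0,0],[0,0,0],[0,0,0],[0,0,0]],"spin":[0,0,0,0,0,0,0,0,0,0]}' 25
python3 - <<'E'
from h import *
to(597.5,-61.5,11,8.2)
grab("side","s1")
E
```

```text
time_s: 7.2
ee_pos: [599.0, -62.8, 13.3]
ee_rot: [-179.8, -0.1, 98.4]
force: [-0.5, -0.6, 0.5]
gripper_width: 90.8
gripper_force: 0.0
time_s: 8.2
ee_pos: [599.7, -63.9, 14.7]
ee_rot: [-179.9, -0.0, 98.4]
force: [-2.8, -0.2, 5.4]
gripper_width: 53.1
gripper_force: 25.0
pos [599.7 -63.9  14.7] t 8.2 slide total [ 0.09 -0.06  0.12] ang 8.4 spin 0.02 q6 -15.5
```

```bash
python3 -m jog '{"jaw":[40,40,40,40,40,40,40,40,40,40],"slide":[[0,0,-0.4],[0,0,-0.8],[0,0,-0.8],[0.8,0,0],[0.8,0,0],[0.8,0,0],[0.8,0,0],[0.8,0,0],[0.8,0,0],[0.8,0,0]],"spin":[0,0,0,0,0,0,0,0,0,0]}'
python3 -m jog '{"jaw":[40,40,40,40],"slide":[[0.8,0,0],[0.8,0,0],[0.8,0,0],[0,0,0]],"spin":[0,0,0,0]}'
python3 - <<'E'
from h import *
to(570.6,182.7,15,8.3)
m,im=grab("wrist","w4")
cv2.imwrite("pics/c5.png",im)
E
```

```text
time_s: 9.25
ee_pos: [576.2, 103.7, 74.7]
ee_rot: [179.9, -0.0, 98.3]
force: [0.0, -0.3, -1.4]
gripper_width: 52.9
gripper_force: 25.0
time_s: 9.65
ee_pos: [565.5, 176.6, 74.7]
ee_rot: [179.9, -0.1, 98.5]
force: [-0.8, 0.3, -2.7]
gripper_width: 52.9
gripper_force: 25.0
pos [565.5 176.6  74.7] t 9.65 slide total [0.17 0.2  1.99] ang 8.5 spin 0.03 q6 7.6
```

View pics/c5.png

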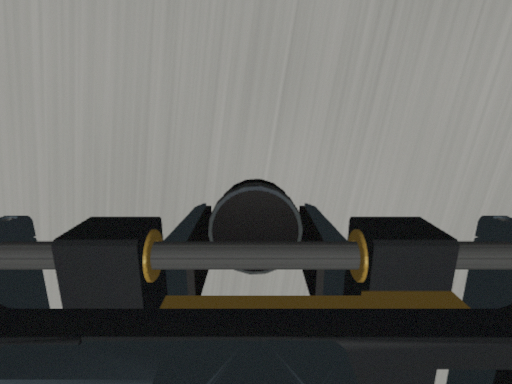

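Run:
```python
from h import *
m,im=load("w4");s=env.state();z=s["ee_pos"][2]+15.3
c=plane(m,256,229,z);print(c.round(1),s["ee_pos"].round(1),[plane(m,256,v,z)[:2].round(1) for v in (186,272)])
```

```text
[565.9 182.2  89.9] [565.5 175.1  74.6] [array([562.2, 206.9]), array([570. , 155.6])]
```

```bash
python3 -m jog '{"jaw":[40,40,40,40,40,40],"slide":[[0,0.15,0.5],[0,0,0.6],[0,0,0.5],[0,0,0.3],[0,0,0.08],[0,0,0]],"spin":[0,0,0,0,0,0]}'
python3 - <<'E'
from h import *
to(569.9,176.2,14.7,8.3)
print(env.state()["force"])
E
```

```text
time_s: 10.3
ee_pos: [570.0, 173.9, 14.8]
ee_rot: [180.0, -0.0, 98.3]
force: [1.0, 0.5, -2.3]
gripper_width: 53.3
gripper_force: 25.0
pos [570.  173.9  14.8] t 10.3 slide total [0.08 0.01 0.  ] ang 8.3 spin 0.0 q6 7.5
[ 0.97580124  0.4749734  -2.2794958 ]
```

```bash
python3 -m jog '{"jaw":[75,75,75,75,75,75,75,75,75,75],"slide":[[0,0,0],[0,0,0],[0,0,0],[0,0,-0.5],[0,0,-1],[0,0,-1],[0,0,-1],[0,0,-1],[0,0,-1],[0,0,-1]],"spin":[0,0,0,0,0,0,0,0,0,0]}'
python3 -m jog '{"jaw":[75,75,75,75,75,75,75,75,75,75],"slide":[[-1,-0.2,-0.3],[-1,-0.2,0],[-1,-0.2,0],[-1,-0.2,0],[-1,-0.2,0],[-1,-0.2,0],[-1,-0.2,0],[-1,-0.2,0],[-1,-0.2,0],[-1,-0.2,0]],"spin":[0,0,0,0,0,0,0,0,0,0]}'
python3 -m jog '{"jaw":[60,60,60,60,60,60,60],"slide":[[0,0,0],[0,0,0],[0,0,0],[0,0,0],[0,0,0],[0,0,0],[0,0,0]],"spin":[1,1,1,1,1,0.85,0]}'
python3 - <<'E'
from h import *
to(471.4,-221,150,-38.5)
E
```

```text
time_s: 11.3
ee_pos: [569.7, 174.4, 211.8]
ee_rot: [179.9, -0.0, 98.4]
force: [0.7, -0.2, -0.3]
gripper_width: 75.1
gripper_force: 0.0
time_s: 12.3
ee_pos: [553.9, -132.4, 219.5]
ee_rot: [179.9, 0.0, 98.4]
force: [0.8, 0.1, -1.0]
gripper_width: 74.8
gripper_force: 0.0
time_s: 13.0
ee_pos: [554.1, -131.1, 219.4]
ee_rot: [180.0, -0.0, 51.6]
force: [-0.5, 0.4, -0.4]
gripper_width: 60.0
gripper_force: 0.0
pos [ 554.1 -131.1  219.4] t 13.0 slide total [-4.06 -0.3   2.31] ang -38.4 spin 0.01 q6 23.9
```

```bash
python3 -m jog '{"jaw":[60,60,60,60,60,60,60,60,60,60],"slide":[[-0.8,-0.1,0],[-0.8,0,0],[-0.8,-0.1,0],[-0.8,0,0],[-0.8,-0.1,0],[0,0,0.5],[0,0,0.5],[0,0,0.5],[0,0,0],[0,0,0]],"spin":[0,0,0,0,0,0,0,0,0,0]}'
python3 - <<'E'
from h import *
to(471.4,-221,55,-38.5)
m,im=grab("wrist","w5");cv2.imwrite("pics/c6.png",im[60:330,100:420])
E
```

```text
time_s: 14.0
ee_pos: [472.5, -219.6, 174.4]
ee_rot: [180.0, -0.0, 51.6]
force: [0.4, -0.8, -0.3]
gripper_width: 59.8
gripper_force: 0.0
pos [ 472.5 -219.6  174.4] t 14.0 slide total [-0.06 -0.    3.98] ang -38.4 spin 0.02 q6 12.2
```

View pics/c6.png

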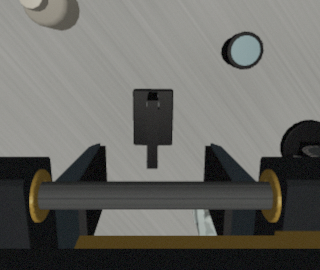

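The polariser foot is seen square between the fingers at crop x 133–173, centred at 153. Descending.

```bash
python3 -c "
from h import *
m,_=load('w5');print(plane(m,253,176,11).round(1),plane(m,253,149,11).round(1),plane(m,253,203.5,11).round(1))"
python3 -m jog '{"jaw":[60,60,60,60,60,60,60,60,60],"slide":[[-0.06,0,0.5],[0,0,0.6],[0,0,0.6],[0,0,0.6],[0,0,0.6],[0,0,0.5],[0,0,0.4],[0,0,0.2],[0,0,0]],"spin":[0,0,0,0,0,0,0,0,0]}'
python3 -m jog '{"jaw":[2,2,2,2,2,2,2,2,2,2],"slide":[[0,0,0],[0,0,0],[0,0,0],[0,0,0],[0,0,0],[0,0,0],[0,0,0],[0,0,0],[0,0,0],[0,0,0]],"spin":[0,0,0,0,0,0,0,0,0,0]}' 25
```

```text
[ 471.9 -218.7   11. ] [ 491.3 -194.3   11. ] [ 451.3 -244.7   11. ]
time_s: 14.95
ee_pos: [471.2, -220.9, 53.8]
ee_rot: [-180.0, 0.0, 51.6]
force: [0.1, -0.4, -0.3]
gripper_width: 60.1
gripper_force: 0.0
time_s: 15.95
ee_pos: [471.0, -220.9, 53.7]
ee_rot: [-180.0, 0.0, 51.5]
force: [-0.4, -0.0, -2.5]
gripper_width: 9.9
gripper_force: 25.0
```

```bash
python3 -m jog '{"jaw":[2,2,2,2,2,2,2,2,2,2],"slide":[[0,0,-0.4],[0,0,-0.8],[0,0,-0.8],[0,0,-0.8],[0,0,-0.9],[0,0,0],[0,0,0],[0,0,0],[0,0,0],[0,0,0]],"spin":[0,0,0,0,0.4,1,1,1,1,1]}'
python3 - <<'E'
from h import *
to(559,261.8,165,-81.7)
E
```

```text
time_s: 16.95
ee_pos: [471.1, -221.0, 165.9]
ee_rot: [180.0, -0.0, 8.0]
force: [0.6, -0.6, -2.6]
gripper_width: 10.0
gripper_force: 25.0
pos [ 471.1 -221.   165.9] t 16.95 slide total [  5.15 -15.53   0.03] ang -82.0 spin -0.03 q6 55.6
```

```bash
python3 -m jog '{"jaw":[2,2,2,2,2,2,2,2,2,2],"slide":[[0.3,-0.9,0],[0.3,-0.9,0],[0.3,-0.9,0],[0.3,-0.9,0],[0.3,-0.9,0],[0.3,-0.9,0],[0.3,-0.9,0],[0.3,-0.9,0],[0.3,-0.9,0],[0.3,-0.9,0]],"spin":[0,0,0,0,0,0,0,0,0,0]}'
python3 -m jog '{"jaw":[2,2,2,2,2,2,2,2,2],"slide":[[0.3,-0.9,0],[0.3,-0.9,0],[0.3,-0.9,0],[0.3,-0.9,0],[0.3,-0.9,0],[0.3,-0.9,0],[0.3,-0.9,0],[0,-0.2,0],[0,0,0]],"spin":[0,0,0,0,0,0,0,0,0]}'
python3 - <<'E'
from h import *
to(557,261.8,54,-81.7)
m,im=grab("wrist","w6");m2,i2=grab("side","s2");
a=im[:300];b=i2[60:220,100:356];cv2.imwrite("pics/c7.png",np.vstack([a,cv2.resize(b,(512,320),interpolation=2)[:300]]))
E
```

```text
time_s: 17.95
ee_pos: [521.1, 60.4, 166.0]
ee_rot: [-180.0, -0.1, 8.3]
force: [-0.0, 0.7, -2.8]
gripper_width: 9.9
gripper_force: 25.0
time_s: 18.85
ee_pos: [554.7, 262.0, 165.4]
ee_rot: [180.0, 0.0, 8.4]
force: [0.2, -0.5, -1.4]
gripper_width: 10.1
gripper_force: 25.0
pos [554.7 262.  165.4] t 18.85 slide total [0.08 0.02 3.71] ang -81.6 spin 0.02 q6 105.8
```

View pics/c7.png

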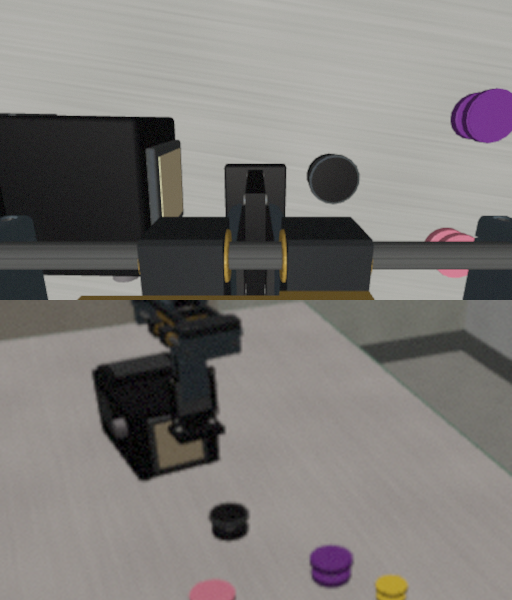

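The wrist view shows the lamp square to the tool, with side edges at rows ~118 and ~274 and window columns 160–182. The placed table top is at (334,179) and the polariser is held over its spot. I'll refine the beam line.

Run:
```python
from h import *
m,im=load("w6");g=im.max(2).astype(float)
e=[];f=[]
for u in range(60,112,4):
    v=95+np.argmax(np.diff(g[95:140,u])<-25) ;e.append((u,v+1))
    c=np.where(g[240:300,u]>90)[0];v2=[240+r for r in c if r>28-0];f.append((u,v2[0] if v2 else -1))
print(e[:3],e[-3:],f[:3],f[-3:])
E_=np.array([plane(m,*p,116)[:2] for p in e]);k=np.polyfit(E_[:,1],E_[:,0],1);print("side edge dx/dy",k[0],"deg",np.degrees(np.arctan(k[0])))
F_=np.array([plane(m,*p,116)[:2] for p in f if p[1]>0]);k2=np.polyfit(F_[:,1],F_[:,0],1)
print("deg2",np.degrees(np.arctan(k2[0])))
for y in (340,300,261.8,182.7): print(y,np.polyval(k,y),np.polyval(k2,y), (np.polyval(k,y)+np.polyval(k2,y))/2)
for p in ((182,142),(183,215)):print("winbot",plane(m,*p,28).round(1))
for p in ((160,157),(160,224)):print("wintop",plane(m,*p,96).round(1))
print("corner",plane(m,174,118,116).round(1))
mk=(g<85).astype(np.uint8);mk[:140]=0;mk[215:]=0;mk[:,:300]=0;mk[:,380:]=0
c=max(cv2.findContours(mk,0,2)[0],key=cv2.contourArea);print(cv2.boundingRect(c))
print("table",plane(m,334,179,30).round(1))
```

```text
[(60, np.int64(115)), (64, np.int64(115)), (68, np.int64(115))] [(100, np.int64(116)), (104, np.int64(116)), (108, np.int64(116))] [(60, np.int64(275)), (64, np.int64(275)), (68, np.int64(275))] [(100, np.int64(276)), (104, np.int64(276)), (108, np.int64(276))]
side edge dx/dy -0.12460764086267472 deg -7.1028806126325525
deg2 -7.1390433338258
340 611.9374955938638 481.4168936081216 546.6771946009927
300 616.9218012283708 486.42683960620053 551.6743204172857
261.8 621.6818131093249 491.2113380343659 556.4465755718454
182.7 631.5382775015626 501.118506245567 566.3283918735648
winbot [585.7 341.8  28. ]
winbot [506.2 333.8  28. ]
wintop [579.3 343.   96. ]
wintop [521. 339.  96.]
corner [613. 329. 116.]
(307, 154, 52, 49)
table [570.9 178.2  30. ]
```

```bash
python3 -m jog '{"jaw":[2,2,2,2,2,2,2,2,2],"slide":[[0,0,0.5],[0,0,0.6],[0,0,0.6],[0,0,0.6],[0,0,0.5],[0,0,0.4],[0,0,0.3],[0,0,0.2],[0,0,0]],"spin":[0,0,0,0,0,0,0,0,0]}'
python3 -c "
from h import *
to(555,261,53.7,-82.5);print(env.state()['force'])"
```

```text
time_s: 19.85
ee_pos: [555.3, 261.1, 54.1]
ee_rot: [-180.0, -0.0, 8.3]
force: [-0.4, 0.5, -2.3]
gripper_width: 10.4
gripper_force: 25.0
pos [555.3 261.1  54.1] t 19.85 slide total [-0.01  0.    0.01] ang -81.7 spin 0.1 q6 105.8
[-0.42597641  0.48973783 -2.26833975]
```

```bash
python3 -m jog '{"jaw":[45,45,45,45,45,45,45,45,45,45],"slide":[[0,0,0],[0,0,0],[0,0,0],[0,0,-0.5],[0,0,-1],[0,0,-1],[0,0,-1],[0,0,-1],[0,0.6,-0.3],[0,0.9,0]],"spin":[0,0,0,0,0,0,0,0,0,0]}'
python3 -m jog '{"jaw":[70,70,70,70,70,70,70,70,70,70],"slide":[[-0.1,1,0],[-0.1,1,0],[-0.1,1,0],[-0.1,1,0],[-0.1,1,0],[-0.1,1,0],[-0.1,1,0],[-0.1,1,0],[-0.1,1,0],[-0.1,1,0]],"spin":[0,0,0,0,0,0,0,0,0,0]}'
python3 -m jog '{"jaw":[70,70,70,70,70,70,70,70,70,70],"slide":[[-0.1,1,0],[-0.1,1,0],[-0.1,1,0],[-0.1,1,0],[-0.1,1,0],[-0.1,1,0],[-0.1,1,0],[0,1,0],[0,1,0],[0,0.3,0]],"spin":[0,0,0,0,0,0,0,0,0,0]}'
python3 -m jog '{"jaw":[70,70,70,70,70,70,70,70,70],"slide":[[0,0,0],[0,0,0],[0,0,0],[0,0,0],[0,0,0],[0,0,0],[0,0,0],[0,0,0],[0,0,0]],"spin":[0.9,0.9,0.9,0.9,0.9,0.9,0.9,0,0]}'
python3 - <<'E'
from h import *
to(595.2,-362,190,48)
m,im=grab("wrist","w7");cv2.imwrite("pics/c8.png",cv2.resize(im[60:280,130:380],None,fx=3,fy=2.7,interpolation=2))
E
```

```text
time_s: 20.85
ee_pos: [562.4, 216.7, 199.8]
ee_rot: [-180.0, -0.2, 8.5]
force: [0.6, -0.3, 0.1]
gripper_width: 44.8
gripper_force: 0.0
time_s: 21.85
ee_pos: [574.3, -86.8, 197.0]
ee_rot: [-180.0, 0.1, 8.3]
force: [0.0, 0.4, 1.0]
gripper_width: 69.7
gripper_force: 0.0
time_s: 22.85
ee_pos: [593.7, -367.1, 196.3]
ee_rot: [180.0, 0.1, 8.2]
force: [-0.4, 0.6, -0.4]
gripper_width: 70.0
gripper_force: 0.0
time_s: 23.75
ee_pos: [594.6, -363.2, 197.5]
ee_rot: [180.0, 0.1, -41.9]
force: [-0.1, 0.6, -0.7]
gripper_width: 70.3
gripper_force: 0.0
pos [ 594.6 -363.2  197.5] t 23.75 slide total [-0.01 -0.04  0.25] ang -131.9 spin 0.01 q6 99.5
```

View pics/c8.png

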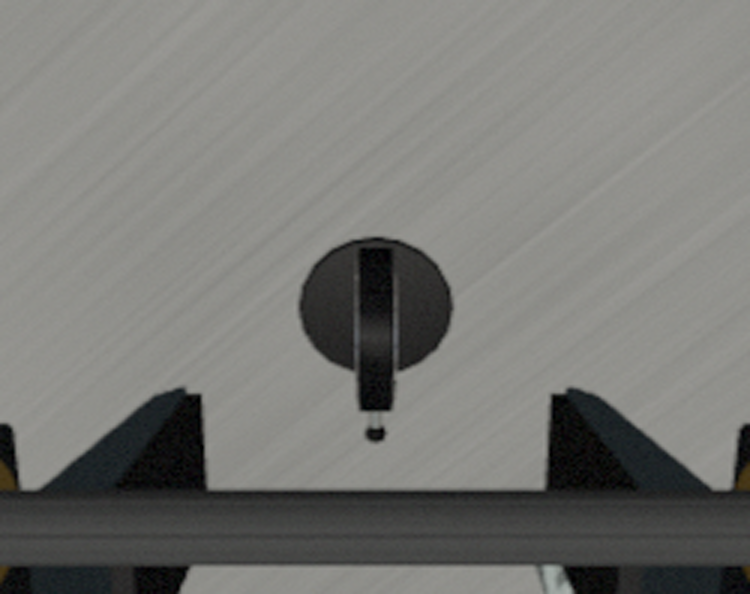

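The disc mount is edge-on and centred between the fingers, with the foot at crop (376,307). Good alignment.

```bash
python3 -c "
from h import *
m,_=load('w7');p=plane(m,255.3,173.7,11);print(p.round(1));to(p[0],p[1],55)"
python3 -m jog '{"jaw":[70,70,70,70,70,70,70,70,70,70],"slide":[[0,0,0.6],[0,0,0.7],[0,0,0.7],[0,0,0.7],[0,0,0.6],[0,0,0.5],[0,0,0.4],[0,0,0.3],[0,0,0.2],[0,0,0]],"spin":[0,0,0,0,0,0,0,0,0,0]}'
python3 -m jog '{"jaw":[2,2,2,2,2,2,2,2,2,2],"slide":[[0,0,0],[0,0,0],[0,0,0],[0,0,0],[0,0,0],[0,0,0],[0,0,0],[0,0,0],[0,0,0],[0,0,0]],"spin":[0,0,0,0,0,0,0,0,0,0]}' 25
```

```text
[ 593.9 -364.    11. ]
pos [ 594.7 -363.3  197.7] t 23.8 slide total [-0.    0.04  4.76] 
time_s: 24.8
ee_pos: [594.9, -363.3, 56.3]
ee_rot: [180.0, 0.1, -42.0]
force: [-1.0, 1.4, -0.6]
gripper_width: 70.0
gripper_force: 0.0
time_s: 25.8
ee_pos: [595.1, -363.5, 57.0]
ee_rot: [-180.0, 0.0, -42.1]
force: [-0.4, 0.1, -0.1]
gripper_width: 11.7
gripper_force: 25.0
```

```bash
python3 -m jog '{"jaw":[2,2,2,2,2,2,2,2,2,2],"slide":[[0,0,-0.4],[0,0,-0.8],[0,0,-0.8],[0,0,-0.8],[0,0,-0.9],[0,0,0],[0,0,0],[0,0,0],[0,0,0],[0,0,0]],"spin":[0,0,0,0,-0.6,-0.9,-0.9,-0.9,-0.9,-0.9]}'
python3 -m jog '{"jaw":[2,2,2],"slide":[[0,0,0],[0,0,0],[0,0,0]],"spin":[-0.9,-0.2,0]}'
python3 -c "
from h import *
to(577.2,101.9,168,-82.7)"
```

```text
time_s: 26.8
ee_pos: [594.9, -363.3, 168.1]
ee_rot: [-180.0, 0.0, -1.0]
force: [-0.2, 0.4, -3.4]
gripper_width: 12.0
gripper_force: 25.0
time_s: 27.1
ee_pos: [595.1, -363.4, 168.1]
ee_rot: [-180.0, 0.0, 7.4]
force: [0.9, 0.4, -2.7]
gripper_width: 11.9
gripper_force: 25.0
pos [ 595.1 -363.4  168.1] t 27.1 slide total [ 1.420e+00 -1.546e+01  1.000e-02] ang -82.6 spin 0.02 q6 50.2
```

```bash
python3 -m jog '{"jaw":[2,2,2,2,2,2,2,2,2,2],"slide":[[0.1,-0.9,0],[0.1,-0.9,0],[0.1,-0.9,0],[0.1,-0.9,0],[0.1,-0.9,0],[0.1,-0.9,0],[0.1,-0.9,0],[0.1,-0.9,0],[0.1,-0.9,0],[0.1,-0.9,0]],"spin":[0,0,0,0,0,0,0,0,0,0]}'
python3 -m jog '{"jaw":[2,2,2,2,2,2,2,2,2],"slide":[[0.1,-0.9,0],[0.1,-0.9,0],[0.1,-0.9,0],[0.1,-0.9,0],[0,-0.9,0],[0,-0.9,0],[0,-0.9,0],[0,-0.1,0],[0,0,0]],"spin":[0,0,0,0,0,0,0,0,0]}'
python3 - <<'E'
from h import *
to(577.2,101.9,57,-82.7)
m,im=grab("wrist","w8");cv2.imwrite("pics/c9.png",im[:300])
E
```

```text
time_s: 28.1
ee_pos: [589.3, -90.8, 168.3]
ee_rot: [-180.0, -0.0, 7.4]
force: [-0.7, -0.4, -3.6]
gripper_width: 11.8
gripper_force: 25.0
time_s: 29.0
ee_pos: [576.0, 100.5, 168.2]
ee_rot: [180.0, -0.0, 7.6]
force: [-0.3, 0.5, -3.5]
gripper_width: 11.9
gripper_force: 25.0
pos [576.  100.5 168.2] t 29.0 slide total [ 0.04 -0.04  3.71] ang -82.4 spin 0.03 q6 91.2
```

View pics/c9.png

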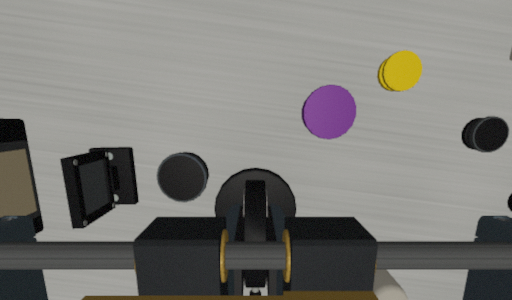

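The view shows the polariser, table and held analyser lined up, with table top at (183,177) and the polariser foot edge at x≈135. Lowering the analyser.

```bash
python3 -m jog '{"jaw":[2,2,2,2,2,2,2,2,2],"slide":[[0,0,0.5],[0,0,0.6],[0,0,0.6],[0,0,0.6],[0,0,0.5],[0,0,0.4],[0,0,0.3],[0,0,0.2],[0,0,0]],"spin":[0,0,0,0,0,0,0,0,0]}'
python3 -c "
from h import *
m,_=load('w8');print('table',plane(m,183,177,30).round(1),'pol foot near edge',plane(m,134,148,11).round(1),plane(m,137,203,11).round(1))
to(577.2,101.9,57,-82.7);print(env.state()['force'])"
```

```text
time_s: 29.95
ee_pos: [576.5, 99.8, 57.2]
ee_rot: [180.0, -0.0, 7.5]
force: [0.3, -0.2, -3.9]
gripper_width: 11.9
gripper_force: 25.0
table [571.3 176.3  30. ] pol foot near edge [592.4 236.7  11. ] [528.9 231.2  11. ]
pos [576.5  99.8  57.2] t 29.95 slide total [ 0.03 -0.07  0.01] ang -82.5 spin 0.03 q6 91.2
[ 0.3306905  -0.22494676 -3.8723783 ]
```

```bash
python3 -m jog '{"jaw":[45,45,45,45,45,45,45,45,45,45],"slide":[[0,0,0],[0,0,0],[0,0,0],[0,0,-0.5],[0,0,-1],[0,0,-1],[0,0,-1],[0,0,-1],[-0.1,0.7,-0.3],[-0.5,1,0]],"spin":[0,0,0,0,0,0,0,0,0,0]}'
python3 -m jog '{"jaw":[70,70,70,70,70,70,70,70,70,70],"slide":[[-0.5,1,0],[-0.5,1,0],[-0.5,1,0],[-0.5,1,0],[-0.5,1,0],[-0.5,1,0],[-0.5,1,0],[-0.5,1,0],[-0.5,1,0],[-0.5,1,0]],"spin":[0,0,0,0,0,0,0,0,0,0]}'
python3 -m jog '{"jaw":[70,70,70,70,70,70,70,70,70],"slide":[[0,0,0],[0,0,0],[0,0,0],[0,0,0],[0,0,0],[0,0,0],[0,0,0],[0,0,0],[0,0,0]],"spin":[0.9,0.9,0.9,0.9,0.9,0.4,0,0,0]}'
python3 - <<'E'
from h import *
to(451,-348,190,58)
E
```

```text
time_s: 30.95
ee_pos: [567.3, 47.8, 203.7]
ee_rot: [180.0, -0.4, 7.7]
force: [0.8, -0.7, -1.2]
gripper_width: 44.9
gripper_force: 0.0
time_s: 31.95
ee_pos: [455.2, -271.3, 201.5]
ee_rot: [180.0, -0.1, 7.6]
force: [0.2, 0.6, 0.1]
gripper_width: 69.9
gripper_force: 0.0
time_s: 32.85
ee_pos: [455.7, -270.0, 201.2]
ee_rot: [-180.0, -0.0, -31.6]
force: [0.2, 0.3, 0.3]
gripper_width: 70.2
gripper_force: 0.0
pos [ 455.7 -270.   201.2] t 32.85 slide total [1.23 2.3  0.37] ang -121.6 spin 0.05 q6 89.7
```

```bash
python3 -m jog '{"jaw":[91,91,91,91,91],"slide":[[0.4,0.8,0],[0.4,0.8,0],[0.4,0.7,0],[0,0,0],[0,0,0]],"spin":[0,0,0,0,0]}'
python3 - <<'E'
from h import *
to(451,-348,18,58)
m,im=grab("wrist","w9");cv2.imwrite("pics/c10.png",cv2.resize(im[80:280,155:355],None,fx=3,fy=3,interpolation=2))
E
```

```text
time_s: 33.35
ee_pos: [449.9, -347.5, 200.8]
ee_rot: [-180.0, 0.1, -31.7]
force: [-0.0, 0.0, 0.1]
gripper_width: 91.0
gripper_force: 0.0
pos [ 449.9 -347.5  200.8] t 33.35 slide total [0.05 0.   6.09] ang -121.7 spin 0.04 q6 82.8
```

View pics/c10.png

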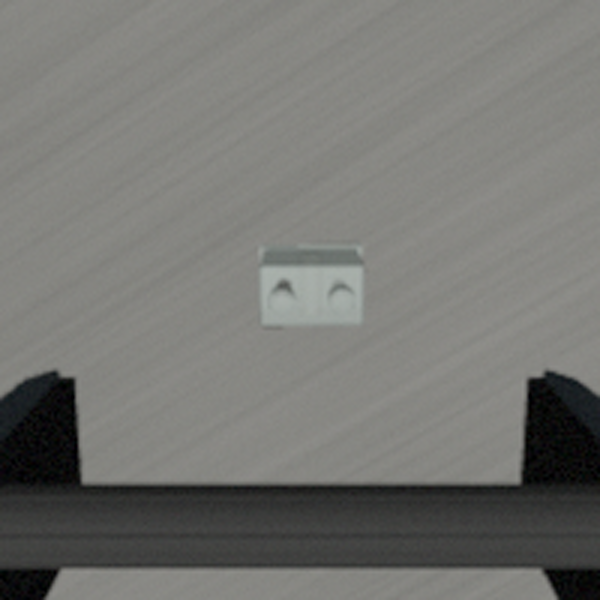

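The moulding is square to the fingers, with its top face centre at crop (312,295).

```bash
python3 -c "
from h import *
m,_=load('w9');p=plane(m,259,178.3,42);print(p.round(1));to(p[0],p[1],18)"
```

```text
[ 447.2 -352.    42. ]
pos [ 450.  -347.   200.8] t 33.4 slide total [0.01 0.19 6.09]
```

```bash
python3 -m jog '{"jaw":[80,80,80,80,80,80,80,80,80,80],"slide":[[0,0.2,0.6],[0,0,0.8],[0,0,0.8],[0,0,0.8],[0,0,0.8],[0,0,0.7],[0,0,0.6],[0,0,0.5],[0,0,0.4],[0,0,0.1]],"spin":[0,0,0,0,0,0,0,0,0,0]}'
python3 -m jog '{"jaw":[30,30,30,30,30,30,30,30,30,30],"slide":[[0,0,0],[0,0,0],[0,0,0],[0,0,0],[0,0,0],[0,0,0],[0,0,0],[0,0,0],[0,0,0],[0,0,0]],"spin":[0,0,0,0,0,0,0,0,0,0]}' 12
python3 -c "
from h import *
to(571,177.5,150,7.4)"
```

```text
time_s: 34.4
ee_pos: [446.5, -351.4, 16.9]
ee_rot: [-180.0, 0.1, -31.6]
force: [-0.4, 0.7, 0.5]
gripper_width: 79.7
gripper_force: 0.0
time_s: 35.4
ee_pos: [447.2, -352.9, 18.4]
ee_rot: [-180.0, -0.0, -31.7]
force: [-1.1, 0.5, 4.0]
gripper_width: 39.7
gripper_force: 12.0
pos [ 447.2 -352.9   18.4] t 35.4 slide total [ -5.76 -17.22  -4.39] ang -121.7 spin 6.37 q6 82.2
```

```bash
python3 -m jog '{"jaw":[30,30,30,30,30,30,30,30,30,30],"slide":[[0,0,-0.4],[0,0,-0.8],[0,0,-0.9],[0,0,-0.9],[0,0,-0.9],[0,0,-0.9],[0,0,0],[0,0,0],[0,0,0],[0,0,0]],"spin":[0,0,0,0,0,0,-1,-1,-1,-1]}'
python3 -m jog '{"jaw":[30,30,30,30,30,30,30,30,30,30],"slide":[[0,0,0],[0,0,0],[0,0,0],[0,0,0],[0,0,0],[0,0,0],[0,0,0],[0,0,0],[0,0,0],[0,0,0]],"spin":[-1,-1,-1,-1,-1,-1,-1,-1,-1,-1]}'
python3 -m jog '{"jaw":[30,30,30,30],"slide":[[0,0,0],[0,0,0],[0,0,0],[0,0,0]],"spin":[-1,-1,-0.15,0]}'
python3 -c "
from h import *
to(571,177.5,162,7.4)"
```

```text
time_s: 36.4
ee_pos: [446.7, -352.7, 162.3]
ee_rot: [-180.0, 0.0, 0.7]
force: [0.0, -0.5, -0.4]
gripper_width: 39.7
gripper_force: 12.0
time_s: 37.4
ee_pos: [446.7, -352.6, 162.2]
ee_rot: [-180.0, -0.0, 80.7]
force: [-0.9, 0.0, 0.4]
gripper_width: 39.8
gripper_force: 12.0
time_s: 37.8
ee_pos: [446.8, -352.7, 162.1]
ee_rot: [-180.0, -0.0, 97.4]
force: [0.1, 0.3, -0.7]
gripper_width: 39.8
gripper_force: 12.0
pos [ 446.8 -352.7  162.1] t 37.8 slide total [1.699e+01 6.390e+00 1.000e-02] ang 7.4 spin 0.0 q6 -46.9
```

```bash
python3 -m jog '{"jaw":[30,30,30,30,30,30,30,30,30,30],"slide":[[0.9,0.4,0],[0.9,0.4,0],[0.9,0.4,0],[0.9,0.4,0],[0.9,0.4,0],[0.9,0.4,0],[0.9,0.4,0],[0.9,0.4,0],[0.9,0.4,0],[0.9,0.4,0]],"spin":[0,0,0,0,0,0,0,0,0,0]}'
python3 -m jog '{"jaw":[30,30,30,30,30,30,30,30,30],"slide":[[0.9,0.4,0],[0.9,0.4,0],[0.9,0.4,0],[0.9,0.4,0],[0.9,0.4,0],[0.9,0.4,0],[0,0,0],[0,0,0],[0,0,0]],"spin":[0,0,0,0,0,0,0,0,0]}'
python3 - <<'E'
from h import *
to(571,177.5,48.4,7.4)
m,im=grab("wrist","w10");cv2.imwrite("pics/c11.png",cv2.resize(im[:290,90:420],None,fx=2,fy=2,interpolation=2))
E
```

```text
time_s: 38.8
ee_pos: [530.7, -68.1, 162.2]
ee_rot: [180.0, 0.0, 97.4]
force: [-0.8, -0.6, -0.6]
gripper_width: 40.1
gripper_force: 12.0
time_s: 39.7
ee_pos: [580.2, 99.9, 162.0]
ee_rot: [-180.0, 0.0, 97.5]
force: [-0.9, 0.4, -1.0]
gripper_width: 40.2
gripper_force: 12.0
pos [580.2  99.9 162. ] t 39.7 slide total [2.6  0.04 3.78] ang 7.5 spin 0.01 q6 1.2
```

View pics/c11.png

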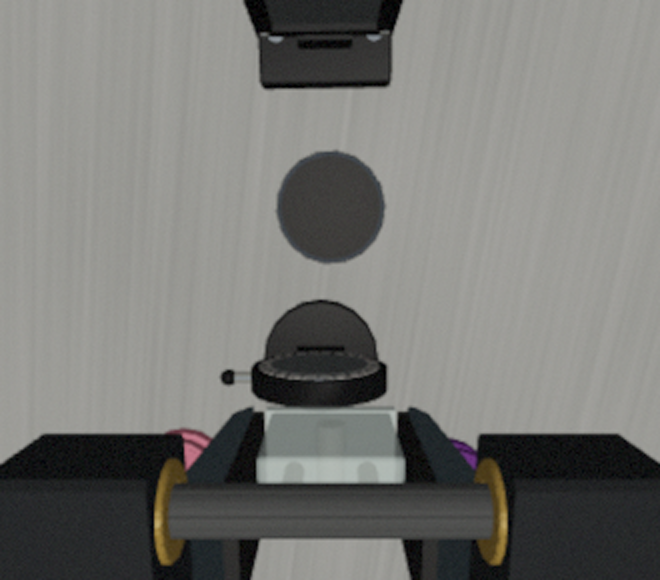

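This view shows the table top at crop (331,207), polariser foot edge at row 85, analyser foot at (321,356) and moulding top-front edge at row 457.

Run:
```python
from h import *
m,im=load("w10");s=env.state();tp=s["ee_pos"]
f=lambda u,v,z:plane(m,90+u/2,v/2,z)
O=np.array([546.7,340]);a=np.radians(7.3);bx=np.array([np.sin(a),-np.cos(a)]);by=np.array([np.cos(a),np.sin(a)])
L=lambda p:((p[:2]-O)@bx,(p[:2]-O)@by)
T=f(331,207,30);print("table",T.round(1),np.round(L(T),1))
p=(f(262,85,11)+f(391,85,11))/2;print("pol (edge+23)",np.round(L(p),1))
print("ana",np.round(L(f(321,356,11)),1), "ana disc top mid", np.round(L(f(319,378,88)),1))
e=f(330,457,tp[2]+23.6);Rm=R.from_euler('xyz',s["ee_rot"],degrees=True).as_matrix();print("spec front in tool",(Rm.T@(e-tp)).round(1))
to(T[0],T[1],48.8,7.4)
```

```text
table [570.8 178.4  30. ] [163.4   3.4]
pol (edge+23) [104.1   0.9]
ana [242.5  -1.9] ana disc top mid [235.9  -1.4]
spec front in tool [  9.3   0.7 -23.6]
pos [580.2  99.8 162.1] t 39.75 slide total [2.64 0.03 3.78] ang 7.5 spin 0.01 q6 1.2
```

```bash
python3 -m jog '{"jaw":[30,30,30,30,30,30],"slide":[[0.7,0,0],[0.7,0,0],[0.7,0,0],[0.6,0,0],[0,0,0],[0,0,0]],"spin":[0,0,0,0,0,0]}'
python3 -m jog '{"jaw":[30,30,30,30,30,30,30,30,30,30],"slide":[[0,0,0.5],[0,0,0.6],[0,0,0.6],[0,0,0.6],[0,0,0.5],[0,0,0.3],[0,0,0.3],[0,0,0.2],[0,0,0.1],[0,0,0]],"spin":[0,0,0,0,0,0,0,0,0,0]}'
python3 -c "
from h import *
to(570.5,181,48.6,7.4);print(env.state()['force'])"
```

```text
time_s: 40.35
ee_pos: [569.9, 180.6, 162.1]
ee_rot: [-180.0, 0.0, 97.6]
force: [0.8, -0.2, -0.6]
gripper_width: 40.2
gripper_force: 12.0
time_s: 41.35
ee_pos: [569.9, 181.0, 50.9]
ee_rot: [-180.0, -0.0, 97.5]
force: [-0.2, -0.2, 0.0]
gripper_width: 39.9
gripper_force: 12.0
pos [569.9 181.   50.9] t 41.35 slide total [-0.    0.02  0.08] ang 7.5 spin 0.02 q6 9.0
[-0.24798718 -0.18913342  0.0202607 ]
```

```bash
python3 -m jog '{"jaw":[30,30,30,30],"slide":[[0,0,0.04],[0,0,0.03],[0,0,0.02],[0,0,0]],"spin":[0,0,0,0]}'
python3 -c "
from h import *
print(env.state()['force'],env.state()['ee_pos'])"
```

```text
time_s: 41.75
ee_pos: [570.0, 181.1, 48.5]
ee_rot: [180.0, -0.0, 97.6]
force: [0.2, -0.1, -0.6]
gripper_width: 40.4
gripper_force: 12.0
[ 0.17386841 -0.12373678 -0.57392194] [569.98601981 181.07751635  48.46497622]
```

```bash
python3 -m jog '{"jaw":[30,30,30],"slide":[[0,0,0.03],[0,0,0],[0,0,0]],"spin":[0,0,0]}'
python3 -m jog '{"jaw":[30,30,30],"slide":[[0,0,0.03],[0,0,0],[0,0,0]],"spin":[0,0,0]}'
```

```text
time_s: 42.05
ee_pos: [570.0, 181.1, 48.4]
ee_rot: [180.0, -0.0, 97.5]
force: [-1.6, 0.2, 6.5]
gripper_width: 39.6
gripper_force: 12.0
time_s: 42.35
ee_pos: [570.1, 181.1, 48.3]
ee_rot: [179.9, -0.0, 97.5]
force: [-2.5, 0.9, 11.2]
gripper_width: 39.9
gripper_force: 12.0
```

Contact is made, so I release, retreat upward and look.

```bash
python3 -m jog '{"jaw":[65,65,65,65,65,65,65,65,65,65],"slide":[[0,0,-0.04],[0,0,0],[0,0,0],[0,0,0],[0,0,-0.5],[0,0,-0.8],[0,0,-1],[0,0,-1],[0,0,-1],[0,0,-1]],"spin":[0,0,0,0,0,0,0,0,0,0]}'
python3 -m jog '{"jaw":[65,65,65,65,65],"slide":[[-1,0,-0.5],[-1,0,0],[-1,0,0],[0,0,0],[0,0,0]],"spin":[0,0,0,0,0]}'
python3 - <<'E'
from h import *
m,im=grab("wrist","w11");_,b=grab("side","s3")
cv2.imwrite("pics/c12.png",np.vstack([cv2.resize(im[:270,120:390],None,fx=2,fy=1.1,interpolation=2)*0+cv2.resize(im[:270,120:390],(540,297)),cv2.resize(b[60:210,100:370],(540,300),interpolation=2)]))
cv2.imwrite("pics/c13.png",cv2.resize(im[:270,120:390],None,fx=2.2,fy=2.2,interpolation=2))
E
```

```text
time_s: 43.35
ee_pos: [569.8, 181.0, 207.7]
ee_rot: [-180.0, -0.0, 97.5]
force: [1.0, -0.7, 0.2]
gripper_width: 64.9
gripper_force: 0.0
time_s: 43.85
ee_pos: [581.7, 91.5, 221.5]
ee_rot: [-180.0, -0.0, 97.5]
force: [-0.6, 1.0, 0.8]
gripper_width: 65.0
gripper_force: 0.0
```

View pics/c12.png

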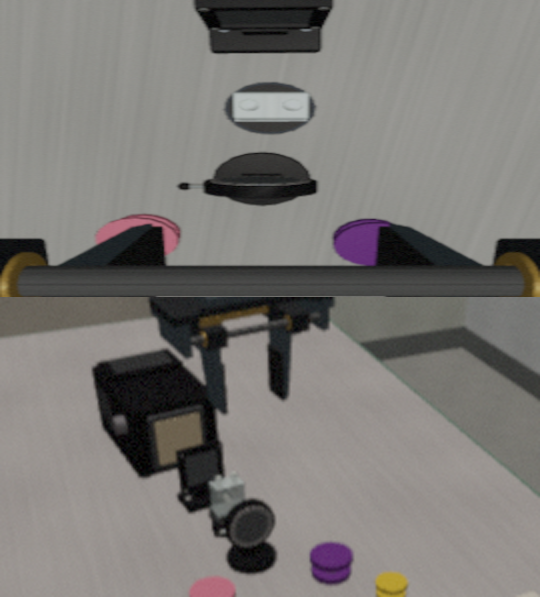

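Everything is standing in line: moulding top at (271,107) and table at (270,108) in the montage.

Run:
```python
from h import *
m,im=load("w11")
O=np.array([546.7,340]);a=np.radians(7.3);bx=np.array([np.sin(a),-np.cos(a)]);by=np.array([np.cos(a),np.sin(a)])
L=lambda u,v,z:np.round(((plane(m,120+u/2,v/1.1,z)[:2]-O)@bx,(plane(m,120+u/2,v/1.1,z)[:2]-O)@by),1)
print("spec",L(271,107,72),"table",L(270,108,30),"pol edge",L(266,51,11),"ana foot",L(262.5,179,11))
```

```text
spec [164.8   3.8] table [163.5   3.2] pol edge [103.5   0.6] ana foot [243.   -1.4]
```

```bash
python3 -c "
from workcell import env
print(env.job_done())"
```

```text
the job is handed in; nothing more can be done
None
```

The polariscope is set up and handed in: by the last wrist-camera check the polariser, table and analyser stand about 81, 163 and 243 mm from the window, each within 4 mm of the beam line, the moulding is upright within about 2 mm of the table centre, and the bystanders were never touched; no verdict came back.

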